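# Load two keyed sample carriers into a one-way feed lane

## Robot

A 6-joint arm with a two-finger parallel gripper is mounted at the origin on a cart in front of the work surface, level with it; the furniture and walls round the work are solid. World frame = base frame: x ahead of the robot, y to its left, z up, the work surface at z = 0. Lengths are in m, angles in degrees, forces in N, time in s.
With the tool pointing down it reaches from about 0.3 to 0.75 m from the base axis. Payload 8.5 kg.
Tool frame: the origin (TCP) lies between the finger pads; the fingertips stand 25 mm ahead of it and the grasp point (between the pads) lies 6 mm ahead of it; z points along the fingers, y is the line along which they close (so a half turn about z gives the same grasp; the last joint's range is limited). The gripper opens to 85 mm and grips with 20 to 120 N. Pads are 22 mm wide; open, the fingers measure 114 mm over their backs; the gripper's body (76 mm by 85 mm) begins 54 mm behind the grasp point. The pads swing forward as they close: fully open they stand 13 mm farther back than shut.
Start: joints at [58.654, 21.807, 74.336, -0, 83.858, -12.336], TCP at [0.179, 0.52, 0.256] pointing down, gripper open.
Joint ranges: [-178.18, 178.18], [-50.72, 133.34], [12.68, 142.11], [-81.47, 261.47], [9.98, 163.14], [-165.26, 165.26]. Speed limits (degrees/s): [136.94, 136.94, 180, 180, 180, 180].

## Interface

Orientations are given as [roll, pitch, yaw] about the fixed x, y, z axes, in that order (R = Rz(yaw) Ry(pitch) Rx(roll)).
In Python, from rig import status, eyes, env gives the robot as it stands.
- The arm moves only by the shell command python3 -m handwheel 'ROWS'. ROWS is a JSON object whose one key "plan" holds a list that holds one entry, the list of rows, each a list of 5 numbers: the shift along the tool's x, y, z in m, then the turn about the tool's z in rad, then the opening, from 0 (shut) to 1 (fully open). In form: {"plan": [[[x, y, z, yaw, gripper], ...]]}. A call has exactly 8 rows; each row is the pose to reach, as a shift and turn from the pose commanded when the call began, along the tool's axes at that moment; what a row does not reach only later rows make up. A row lasts 1/10 s, in which the tool goes at most 50 mm and 8.59 degrees, less where a joint would pass 70% of its speed; a pose out of reach is approached as far as the arm can. A call with a gripper value outside its range is refused whole. The fingers move at their own pace and stop on an object; the grip force is fixed at half the most. Time passes only in rows, so rows that repeat a pose let the fingers close, or fill a call up. It gives the time, the measured TCP pose, the force, the opening and the grip force at its end, in the units of the state.
- status.get_state(): the state, without advancing time (a new reading comes with each control period).
- eyes.camera(name): name is "side" or "top"; returns a dict with "img" (400x640x3 uint8, red, green, blue), "range_z" (400x640 float32, m along the optical axis (not along the pixel's ray), 0 where there is no reading), "camera_matrix" (3x3 intrinsics, pixels), "pose" (4x4, takes a point from camera to world coordinates). Camera axes: x right, y down, z forward; pixel columns grow to the right and rows downward; lengths in m; the calibration is good to about 2 mm. A picture is of the moment at which its call begins.
- env.sign_off(): hands the job in; it is judged then, once.
The state is a dict: "time": time; "q": joint angles; "qvel": joint speeds; "joint_efforts": joint torques, N m; "tool_pos": TCP position; "orientation": TCP orientation; "contact_force": force on the tool from outside, world axes, zero at the start; "moment": the same for the moment, N m; "finger_gap": opening from 0.0 (shut) to 1.0 (fully open); "gripper_force": force on a finger pad.
Only numpy, scipy, OpenCV 4.12 (cv2) and the standard library are available. Lean on these libraries where they do the work, as an engineer would, in place of code of your own. Each camera call takes 0.05 s, during which the arm holds its last target. There are 200 camera calls.

## Task

Load the two sample carriers into the feed lane, the red-capped one first. Pick each up by its cap, turn it so that the flat of its foot matches the brass key rail, set it down into the lane's open bay until it sits on the floor, then slide it past the yellow sprung gate: the red one right up to the end stop, the blue one close up behind it, so that the gate springs shut behind them. Keep the carriers upright, leave the other things where they are, and let go at the end.

Things in the scene. Friction and masses are not known exactly. Their poses are not given: they have to be found in the camera images.
- red_carrier: Red-capped sample carrier, one rigid upright piece 102 mm tall, about 0.25 kg: grey round foot 68 mm in diameter, 30 mm tall; on it a 32 mm thick amber vial with a white label and a round red cap. White marks on cap and foot point from the axis to the foot's flat. Origin: on the axis at the underside, z up; the flat faces its own -y, so it is keyed right when its yaw equals the feed lane's.
- blue_carrier: Blue-capped sample carrier, one rigid upright piece 102 mm tall, about 0.25 kg: grey round foot 68 mm in diameter, 30 mm tall; on it a 32 mm thick amber vial with a white label and a round blue cap. White marks on cap and foot point from the axis to the foot's flat. Origin: on the axis at the underside, z up; the flat faces its own -y, so it is keyed right when its yaw equals the feed lane's.
- red_flat (a point): middle of the flat on the red carrier's foot, 22 mm to the carrier's -y, 10 mm up. The foot's lower 20 mm are cut to a D by this flat, 52 mm wide, 22 mm from the axis; bottom edge bevelled 3 mm. The foot is slippery plastic (friction about 0.15)
- blue_flat (a point): middle of the flat on the blue carrier's foot, 22 mm to the carrier's -y, 10 mm up. The foot's lower 20 mm are cut to a D by this flat, 52 mm wide, 22 mm from the axis; bottom edge bevelled 3 mm. The foot is slippery plastic (friction about 0.15)
- red_cap (a point): the place to grip the red carrier: on its axis, 82 mm above its underside. The cap is round, 30 mm in diameter, from 60 to 102 mm up, so it can be gripped at any yaw; caps of carriers that touch stand 68 mm apart
- blue_cap (a point): the place to grip the blue carrier: on its axis, 82 mm above its underside. The cap is round, 30 mm in diameter, from 60 to 102 mm up, so it can be gripped at any yaw; caps of carriers that touch stand 68 mm apart
- feed_lane: Feed lane: straight white channel with a metal floor, 282 mm long, 100 wide, 46 tall, fixed to the worktop. Origin under the middle of its open bay, at worktop height; +x is the feeding direction (blue arrow on the floor), +y to the left of it. In its frame, mm: floor 8 up; bay open above and at its mouth, x -46 to 36; side walls 72 apart (y -36 to 36), 34 up
- key_rail (a point): brass key rail, its top edge beside the middle of the bay. It runs along the whole right wall, lane y -36 to -24 mm, from the floor to 26 mm up, so that a foot only goes down with its flat facing the rail (within about 8 degrees), with about 2 mm of play on each side
- lips_start (a point): front of the two steel lips, lane x 76 mm, 46 mm up. From here to the end stop they cover the foot, 42 to 46 mm up, and leave a slot 44 mm wide (lane y -22 to 22) for the vial: nothing can be put in or lifted out there, and only a carrier standing on the floor slides under them
- end_stop (a point): face of the grey end stop at lane x 220 mm, at the floor. A carrier against it has its axis at lane x 186 mm; the next one, touching that, at lane x 118 mm
- gate (a joint): sprung one-way gate: yellow flap 44 mm long, 11 to 36 mm up, hinged upright at lane x 36, y 40 mm. 0 = shut, slanting forward over half the lane. A carrier slid along the lane swings it forward to the left wall (0.96 rad) with a push of 1 to 4 N; it springs shut by itself once the carrier's axis is beyond lane x 107 mm and never swings back towards the mouth
- gate_tip (a point): free end of the yellow gate, at mid height
- reagent_bottle: bystander: white reagent bottle, 81 mm in diameter, 216 mm tall, origin at the middle of its underside
- measuring_cylinder: bystander: clear measuring cylinder with a blue foot, foot 62 mm, tube 32 mm, 211 mm tall, origin under its axis
- pen_0: bystander: red and white pen lying on the worktop, 135 mm long along its y, 17 mm thick
- beaker_0: bystander: empty glass beaker, 74 mm in diameter, 96 mm tall, origin at the middle of its underside
- petri_dish_1: bystander: clear petri dish, 88 mm in diameter, 14 mm tall
- wash_bottle: bystander: white wash bottle with a red spout, body 72 mm thick, 225 mm tall; its body's middle lies 24 mm to its +y
- water_bath: fixed white box-shaped water bath, 338 x 299 mm, 207 mm tall (220 mm with the black chuck key on it), between the carriers and the lane; carry the carriers over it. In its own frame it fills x -145 to 100, y -163 to 127 mm; origin at worktop height
Not all that is in view belongs to the job. Leave any pink, purple or turquoise look-alike of the red_carrier alone.

How it is judged (in metres and radians):
On the way, in this order (a step that is already met when the one before it is completed fails the run):
1. the red carrier is down on the floor of the open bay, its flat to the key rail (z of red_carrier in the frame of feed_lane between 0.004 and 0.013 m and angle between red_carrier's own z axis and vertical below 0.08 rad and y of red_flat in the frame of feed_lane below -0.015 m and y of red_carrier in the frame of feed_lane between -0.006 and 0.006 m and x of red_carrier in the frame of feed_lane between -0.045 and 0.055 m), for 0.1 s.
2. the red carrier stands beyond the gate, flat to the rail, and the gate has sprung shut behind it (z of red_carrier in the frame of feed_lane between 0.004 and 0.013 m and angle between red_carrier's own z axis and vertical below 0.08 rad and y of red_flat in the frame of feed_lane below -0.015 m and y of red_carrier in the frame of feed_lane between -0.006 and 0.006 m and x of red_carrier in the frame of feed_lane above 0.1065 m and value of joint gate below 0.12 rad), for 0.1 s.
3. the blue carrier is down on the floor of the open bay, its flat to the key rail (z of blue_carrier in the frame of feed_lane between 0.004 and 0.013 m and angle between blue_carrier's own z axis and vertical below 0.08 rad and y of blue_flat in the frame of feed_lane below -0.015 m and y of blue_carrier in the frame of feed_lane between -0.006 and 0.006 m and x of blue_carrier in the frame of feed_lane between -0.045 and 0.055 m), for 0.1 s.
At the end, for the whole second after the job is handed in: Red carrier within 8 mm of the end stop, blue behind it beyond the gate (axis at lane x 106.5 to 125 mm), both on the lane's floor (within 5 mm), upright (0.08 rad), flats to the key rail, at rest; gate sprung shut (under 0.12 rad) (z of red_carrier in the frame of feed_lane between 0.004 and 0.013 m and angle between each of red_carrier, blue_carrier's own z axis and vertical below 0.08 rad and y of each of red_flat, blue_flat in the frame of feed_lane below -0.015 m and y of red_carrier in the frame of feed_lane between -0.006 and 0.006 m and x of red_carrier in the frame of feed_lane above 0.178 m and linear speed of each of red_carrier, blue_carrier below 0.02 m/s and z of blue_carrier in the frame of feed_lane between 0.004 and 0.013 m and y of blue_carrier in the frame of feed_lane between -0.006 and 0.006 m and x of blue_carrier in the frame of feed_lane between 0.1065 and 0.125 m and value of joint gate below 0.12 rad); the robot touches nothing.
It fails at once if a standing bystander (reagent bottle, measuring cylinder, wash bottle, beaker) is pushed more than 30 mm or tipped (distance of any of reagent_bottle, measuring_cylinder, wash_bottle, beaker_0 from where it was at the start of the episode above 0.03 m or angle between any of reagent_bottle, measuring_cylinder, wash_bottle, beaker_0's own z axis and vertical above 0.4 rad).
It fails at once if the pen or the petri dish is pushed more than 30 mm (distance of any of pen_0, petri_dish_1 from where it was at the start of the episode above 0.03 m).
It fails at once if a carrier is tipped over (angle between any of red_carrier, blue_carrier's own z axis and vertical above 0.5 rad).
It also fails if it takes over 72 s, if anything falls off the work surface, if the arm or the gripper's body presses on something with over 40 N, if the wrist force passes 120 N, or if a joint passes its speed limit or range.

## Working session

There is one attempt and no reset: what is moved stays moved. The work goes in short steps, Python scripts to look and compute and a shell command to move; the robot and the scene stay as the last step left them, time stands still between calls to the robot, and variables do not carry over. Pictures are saved under pics/ and viewed, at most 10 in all, crops included, and the job is handed in when it is done.

```bash
mkdir -p pics
python3 - <<'E'
from rig import status, eyes, env
import cv2,numpy as np
s=status.get_state();print(s)
for n in("side","top"):
    c=eyes.camera(n);cv2.imwrite(f"pics/{n}0.png",c["img"][:,:,::-1]);np.savez(f"{n}0.npz",**c)
    print(n,c["camera_matrix"],c["pose"])
E
```

```text
{'time': 0.0, 'q': array([ 5.86525695e+01,  2.18397385e+01,  7.43862660e+01,  6.26463249e-04,
        8.38576605e+01, -1.23345270e+01]), 'qvel': array([-0.07365421,  0.08620212, -0.03981511, -0.06545726, -0.04363265,
        0.07974868]), 'joint_efforts': array([ 2.15295649e-04, -4.48452258e+01, -2.31282932e+01, -1.32714995e-04,
        4.67036283e-03, -7.00117980e-06]), 'tool_pos': array([0.17902583, 0.51976554, 0.25571458]), 'orientation': array([-1.79918399e+02, -1.84808213e-02,  1.60987016e+02]), 'contact_force': array([ 0.8445599 , -0.20368986, -0.05488078]), 'moment': array([-0.02033151, -0.02433848,  0.00343353]), 'gripper_force': 0.0, 'finger_gap': 0.9992639851623044}
side [[470.93383596   0.         333.33525779]
 [  0.         470.93383596 203.59164687]
 [  0.           0.           1.        ]] [[-0.99992189 -0.01142695 -0.00506292  0.54703209]
 [-0.00625402  0.80818368 -0.58889729  1.01635328]
 [ 0.01082107 -0.58881963 -0.80819202  1.48248832]
 [ 0.          0.          0.          1.        ]]
top [[430.17435276   0.         317.78372495]
 [  0.         430.17435276 204.49114346]
 [  0.           0.           1.        ]] [[-2.80864975e-03 -9.92095496e-01  1.25453729e-01  3.37775454e-01]
 [-9.99918154e-01  1.22033572e-03 -1.27356143e-02  2.09897651e-02]
 [ 1.24818499e-02 -1.25479231e-01 -9.92017725e-01  1.68259424e+00]
 [ 0.00000000e+00  0.00000000e+00  0.00000000e+00  1.00000000e+00]]
```

View pics/side0.png

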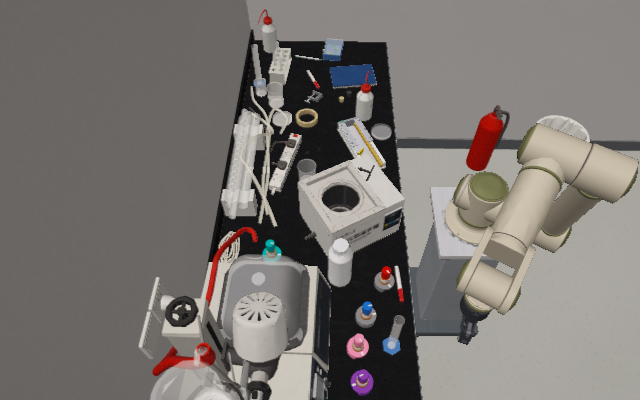

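View pics/top0.png

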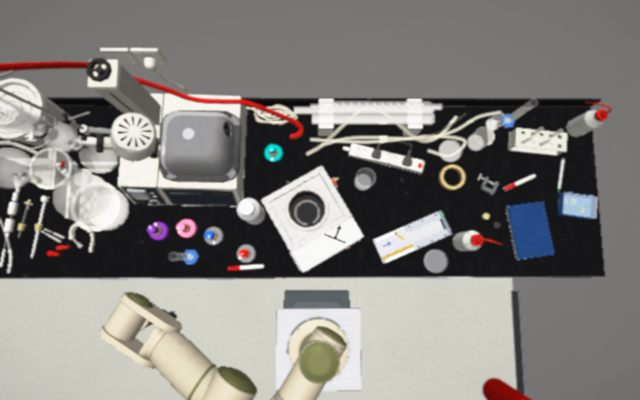

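The top view shows the red cap at (245,254), the blue cap at (212,236), the pink and purple look-alikes at (186,228) and (157,229), a turquoise one at (273,152), and the lane around (412,237). In the side view they are at red (385,272), blue (366,309) and lane (360,143). The caps that fit by colour are red at (245,254) and blue at (212,236). I'll confirm both in one enlarged composite.

```bash
cat > h.py <<'E'
import numpy as np,cv2
def load(n): return dict(np.load(n))
def ray(c,u,v):
    d=np.linalg.inv(c["camera_matrix"])@np.array([u,v,1.]);R=c["pose"][:3,:3];return c["pose"][:3,3],R@d
def onz(c,u,v,z):
    o,d=ray(c,u,v);return o+d*(z-o[2])/d[2]
def blob(c,lo,hi,box):
    x0,y0,x1,y1=box;h=cv2.cvtColor(c["img"],cv2.COLOR_RGB2HSV);m=cv2.inRange(h,np.array(lo),np.array(hi))
    k=np.zeros_like(m);k[y0:y1,x0:x1]=m[y0:y1,x0:x1];return k
def two(a,ua,b,ub):
    o1,d1=ray(a,*ua);o2,d2=ray(b,*ub);A=np.c_[d1,-d2];t=np.linalg.lstsq(A,o2-o1,rcond=None)[0]
    p,q=o1+d1*t[0],o2+d2*t[1];return (p+q)/2,np.linalg.norm(p-q)
E
python3 - <<'E'
from h import *
T=load("top0.npz");S=load("side0.npz")
def crop(c,x0,y0,x1,y1,w,h):return cv2.resize(c["img"][y0:y1,x0:x1,::-1],(w,h),interpolation=cv2.INTER_CUBIC)
a=np.hstack([crop(T,195,215,265,275,350,300),crop(T,365,205,465,270,450,300)])
b=np.hstack([crop(S,340,250,410,330,260,300),crop(S,330,110,400,175,325,300),np.zeros((300,215,3),np.uint8)])
cv2.imwrite("pics/c1.png",np.vstack([a,b]))
for nm,lo,hi,bt,bs in(("red",(0,140,90),(6,255,255),(235,244,256,263),(372,262,395,290)),("blue",(105,120,80),(120,255,255),(203,226,222,246),(355,300,377,325))):
  for n,c,bx in(("T",T,bt),("S",S,bs)):
    m=blob(c,lo,hi,bx);ys,xs=np.nonzero(m);u,v=xs.mean(),ys.mean();d=np.median(c["range_z"][m>0])
    o,r=ray(c,u,v);p=o+r*d
    print(nm,n,len(xs),(u,v),"bb",xs.min(),xs.max(),ys.min(),ys.max(),"depthpt",p.round(4),"on .1:",onz(c,u,v,.1).round(4))
E
```

```text
red T 47 (np.float64(243.70212765957447), np.float64(252.7872340425532)) bb 239 247 250 256 depthpt [0.3606 0.2715 0.1   ] on .1: [0.3606 0.2715 0.1   ]
red S 99 (np.float64(385.6666666666667), np.float64(272.19191919191917)) bb 381 391 266 278 depthpt [0.3636 0.282  0.093 ] on .1: [0.3645 0.2856 0.1   ]
blue T 62 (np.float64(208.25806451612902), np.float64(234.03225806451613)) bb 203 213 231 238 depthpt [0.4293 0.4026 0.0994] on .1: [0.4293 0.4024 0.1   ]
blue S 108 (np.float64(366.537037037037), np.float64(307.49074074074076)) bb 362 372 301 314 depthpt [0.4314 0.4074 0.0939] on .1: [0.4319 0.4101 0.1   ]
```

View pics/c1.png

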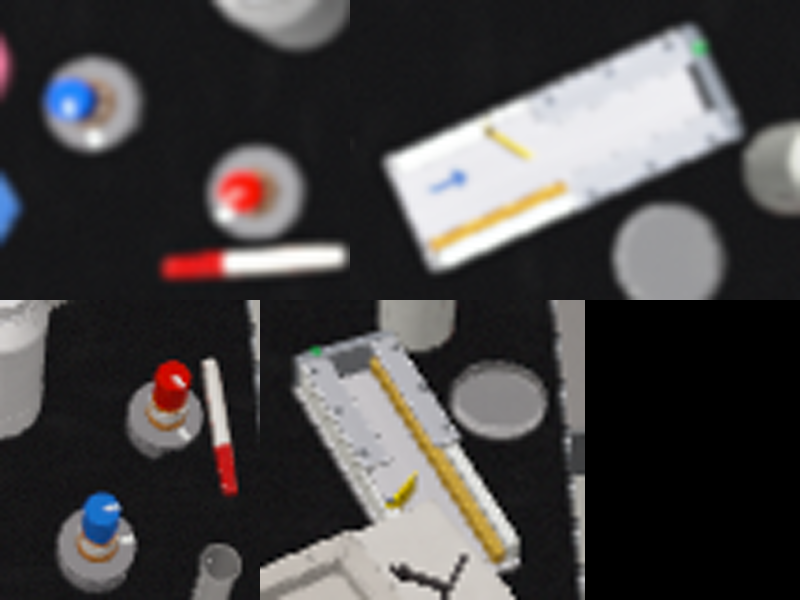

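The crops confirm both carriers. Red is at top (245,254), with its foot mark at about (240,258). Blue is at (212,236), with its mark at about (213.6,242.6). The lane has its mouth at the lower left and its stop at the upper right. The arrow, gate (467,233) and rail are all visible.

```bash
cat >> h.py <<'E'
def cloud(c):
    v,u=np.mgrid[0:400,0:640];z=c["range_z"];K=c["camera_matrix"]
    P=np.stack([(u-K[0,2])/K[0,0]*z,(v-K[1,2])/K[1,1]*z,z],-1)
    return P@c["pose"][:3,:3].T+c["pose"][:3,3]
def rects(P,sel):
    q=P[sel][:,:2].astype(np.float32)*1000;return cv2.minAreaRect(q)
def lanefit(c):
    P=cloud(c);m=((P[...,2]>.028)&(P[...,2]<.056)&(c["range_z"]>0)&(P[...,1]<-.17)&(P[...,1]>-.55)&(P[...,0]>.25)&(P[...,0]<.62)).astype(np.uint8)
    n,l,st,ce=cv2.connectedComponentsWithStats(m);k=1+np.argmax(st[1:,4]);return P,l==k
def rail(c,P):
    h=cv2.cvtColor(c["img"],cv2.COLOR_RGB2HSV)
    return (cv2.inRange(h,np.array([15,110,90]),np.array([32,255,255]))>0)&(P[...,1]<-.15)&(P[...,1]>-.6)&(P[...,2]<.06)&(P[...,2]>0)
E
python3 - <<'E'
from h import *
for n in("top0.npz","side0.npz"):
    c=load(n);P=cloud(c);ok=c["range_z"]>0;print(n)
    for nm,p in(("red",(.3625,.278)),("blue",(.431,.406))):
        r=np.hypot(P[...,0]-p[0],P[...,1]-p[1]);near=ok&(r<.055)
        f=near&(P[...,2]>.022)&(P[...,2]<.038)
        cc,rad=cv2.minEnclosingCircle(P[f][:,:2].astype(np.float32)*1000)
        t=near&(P[...,2]>.096);tc=P[t].mean(0)
        g=c["img"].astype(int);w=f&(g.min(-1)>np.percentile(g[f].min(-1),94))
        mp=onz(c,*np.argwhere(w)[:,::-1].mean(0),.03);a=np.array(cc)/1000
        print(nm,"foot",np.round(cc,1),round(rad,1),"captop",tc.round(4),t.sum(),"mark dir deg",np.degrees(np.arctan2(mp[1]-a[1],mp[0]-a[0])).round(1),"r",np.hypot(*(mp[:2]-a)).round(4),w.sum())
        ww=near&(P[...,2]>.09)&(g.min(-1)>120); 
        if ww.any(): mp=P[ww].mean(0);print("  capmark",ww.sum(),mp.round(4))
    P,m=lanefit(c);(x,y),(w,h),an=rects(P,m);print("lane",x,y,w,h,an,m.sum())
    R=rail(c,P);l,s,i=cv2.connectedComponentsWithStats(R.astype(np.uint8))[1:4]
    for k in range(1,len(s)):
        if s[k,4]>15: q=P[l==k];print("brass",s[k],rects(P,l==k),"z",np.percentile(q[:,2],[5,50,95]).round(3),"fit",cv2.fitLine(q[:,:2].astype(np.float32),cv2.DIST_L2,0,.01,.01).ravel().round(4))
E
```

```text
top0.npz
red foot [351.5 276.2] 41.8 captop [0.3608 0.2763 0.1016] 52 mark dir deg 127.5 r 0.0218 10
  capmark 9 [0.3555 0.2839 0.1011]
blue foot [428.6 402. ] 34.5 captop [0.4278 0.4013 0.1019] 50 mark dir deg -174.7 r 0.0258 10
  capmark 11 [0.4196 0.4022 0.1023]
lane 424.1349792480469 -364.384765625 97.66682434082031 279.52642822265625 23.172605514526367 726
brass [384 245  28  14  62] ((365.9294738769531, -305.54107666015625), (7.62512731552124, 116.28526306152344), 23.63824462890625) z [0.021 0.026 0.031] fit [ 0.3986 -0.9171  0.3658 -0.3055]
side0.npz
red foot [360.9 278.4] 34.3 captop [0.362  0.2781 0.1011] 56 mark dir deg 129.7 r 0.0196 12
  capmark 5 [0.3576 0.2829 0.1019]
blue foot [430.3 404.5] 34.7 captop [0.4293 0.4041 0.1009] 68 mark dir deg -164.3 r 0.0185 13
  capmark 5 [0.4214 0.4014 0.101 ]
lane 430.29248046875 -394.35833740234375 160.3105926513672 309.4285888671875 7.809955596923828 600
brass [354 123  29  44 146] ((395.815185546875, -369.52618408203125), (16.692584991455078, 267.2128601074219), 23.6197566986084) z [0.011 0.022 0.03 ] fit [ 0.4071 -0.9134  0.3881 -0.347 ]
brass [357 147   7   8  18] ((427.6800231933594, -311.36962890625), (56.7796745300293, 5.506619930267334), 61.53293991088867) z [0.017 0.031 0.04 ] fit [ 0.4841  0.875   0.4272 -0.3114]
```

```bash
cat >> h.py <<'E'
def to(x,y,z,yaw):
    from rig import status
    from scipy.spatial.transform import Rotation as Ro
    s=status.get_state();R=Ro.from_euler("xyz",s["orientation"],degrees=True).as_matrix()
    d=R.T@(np.array([x,y,z])-s["tool_pos"]);w=(yaw-s["orientation"][2]+180)%360-180
    print("t",s["time"],"pos",s["tool_pos"].round(4),"rpy",s["orientation"].round(2),"F",s["contact_force"].round(1),"gap",round(float(s["finger_gap"]),3),"gf",s["gripper_force"],"J6",s["q"][5].round(1))
    print("shift",d.round(4),"turn",np.radians(-w).round(4),"deg",(-w).round(1) if hasattr(w,'round') else -w)
E
python3 - <<'E'
from h import *
to(.3614,.2772,.36,38)
c=load("top0.npz");s=load("side0.npz")
for n,C in(("T",c),("S",s)):
  P=cloud(C)
  u=np.array([.400,-.916]);v=np.array([.916,.4]);d=P[...,:2]-np.array([.3868,-.2762]);X=d@u;Y=d@v
  for nm,b in(("lane area tall",(X>.05)&(X<.4)&(abs(Y)<.12)&(P[...,2]>.06)&(P[...,2]<.3)&(C["range_z"]>0)),("near red tall",(np.hypot(P[...,0]-.36,P[...,1]-.277)<.2)&(P[...,2]>.12)&(P[...,2]<.3)),("near blue",(np.hypot(P[...,0]-.429,P[...,1]-.403)<.15)&(P[...,2]>.12)&(P[...,2]<.3))):
    q=P[b]
    if len(q): print(n,nm,len(q),"lane x",X[b].min().round(3),X[b].max().round(3),"y",Y[b].min().round(3),Y[b].max().round(3),"world min",q.min(0).round(3),"max",q.max(0).round(3))
E
```

```text
t 0.1 pos [0.179  0.5198 0.2558] rpy [-1.7993e+02 -1.0000e-02  1.6099e+02] F [ 0.6  0.5 -0.4] gap 0.994 gf 0.0 J6 -12.3
shift [-0.2514 -0.1701 -0.1041] turn 2.1466 deg 123.0
T lane area tall 386 lane x 0.199 0.297 y -0.12 -0.028 world min [ 0.373 -0.596  0.06 ] max [ 0.441 -0.47   0.227]
T near red tall 1054 lane x -0.705 -0.318 y 0.089 0.366 world min [0.327 0.077 0.121] max [0.554 0.476 0.226]
T near blue 167 lane x -0.736 -0.456 y 0.26 0.453 world min [0.335 0.262 0.12 ] max [0.578 0.511 0.219]
S lane area tall 373 lane x 0.224 0.296 y -0.12 -0.059 world min [ 0.373 -0.594  0.061] max [ 0.441 -0.515  0.227]
S near red tall 1826 lane x -0.473 -0.318 y 0.085 0.368 world min [0.323 0.077 0.12 ] max [0.555 0.293 0.223]
S near blue 390 lane x -0.736 -0.456 y 0.258 0.455 world min [0.335 0.263 0.12 ] max [0.578 0.509 0.214]
```

```bash
python3 -m handwheel '{"plan": [[[0,0,-0.05,0.145,1],[0,0,-0.104,0.29,1],[-0.04,-0.027,-0.104,0.435,1],[-0.08,-0.054,-0.104,0.58,1],[-0.12,-0.081,-0.104,0.725,1],[-0.16,-0.108,-0.104,0.87,1],[-0.2,-0.135,-0.104,1.015,1],[-0.24,-0.162,-0.104,1.16,1]]]}'; python3 -c "
from h import *
to(.3614,.2772,.088,38)"
```

```text
time: 0.9
tool_pos: [0.3539, 0.2869, 0.3602]
orientation: [-180.0, 0.0, 94.2]
contact_force: [0.9, 0.9, 0.3]
finger_gap: 0.999
gripper_force: 0.0
t 0.9 pos [0.3539 0.2869 0.3602] rpy [-1.7998e+02  1.0000e-02  9.4200e+01] F [0.9 0.9 0.3] gap 0.999 gf 0.0 J6 19.9
shift [-0.0102  0.0068  0.2722] turn 0.9808 deg 56.2
```

```bash
python3 -m handwheel '{"plan": [[[-0.01,0.007,0,0.14,1],[-0.01,0.007,0.04,0.28,1],[-0.01,0.007,0.08,0.42,1],[-0.01,0.007,0.12,0.56,1],[-0.01,0.007,0.15,0.7,1],[-0.01,0.007,0.18,0.84,1],[-0.01,0.007,0.2,0.98,1],[-0.01,0.007,0.22,0.98,1]]]}'
python3 - <<'E'
from h import *
from rig import eyes
to(.3614,.2772,.088,38)
c=eyes.camera("side");cv2.imwrite("pics/s2.png",cv2.resize(c["img"][215:325,320:450,::-1],(780,600),interpolation=cv2.INTER_CUBIC))
E
```

```text
time: 1.7
tool_pos: [0.3607, 0.2791, 0.1391]
orientation: [-180.0, 0.1, 38.1]
contact_force: [-0.2, 0.6, 0.2]
finger_gap: 1.003
gripper_force: 0.0
t 1.7 pos [0.3607 0.2791 0.1391] rpy [-1.7998e+02  6.0000e-02  3.8150e+01] F [-0.2  0.6  0.2] gap 1.003 gf 0.0 J6 74.7
shift [-0.0006  0.0019  0.0511] turn 0.0026 deg 0.1
```

View pics/s2.png

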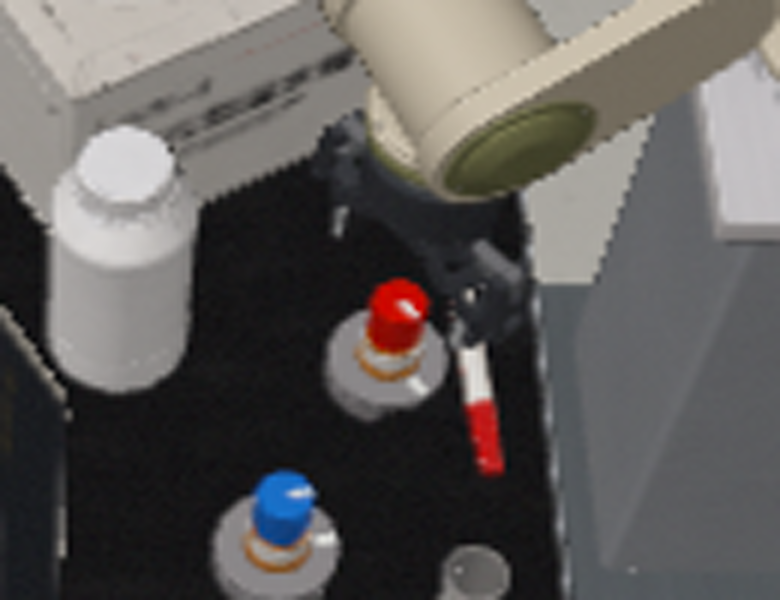

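The gripper hangs over the red cap at crop (400,310), with one finger on each side and the pen and bottle clear. Now descend and close.

```bash
python3 -m handwheel '{"plan": [[[0,0.002,0.025,0,1],[0,0.002,0.045,0,1],[0,0.002,0.051,0,1],[0,0.002,0.051,0,0.6],[0,0.002,0.051,0,0.3],[0,0.002,0.051,0,0],[0,0.002,0.051,0,0],[0,0.002,0.051,0,0]]]}';  python3 -m handwheel '{"plan": [[[0,0,0,0,0],[0,0,0,0,0],[0,0,-0.02,0,0],[0,0,-0.06,0,0],[0,0,-0.11,0,0],[0,0,-0.16,0,0],[0,0,-0.21,0,0],[0,0,-0.26,0,0]]]}'
python3 - <<'E'
from h import *
from rig import eyes
for n in("side","top"):
    c=eyes.camera(n);np.savez(n+"1.npz",**c)
to(.3868,-.2762,.36,113.6)
S=load("side1.npz");T=load("top1.npz")
cv2.imwrite("pics/s3.png",np.vstack([cv2.resize(S["img"][190:320,330:450,::-1],(460,500)),]))
E
```

```text
time: 2.55
tool_pos: [0.3627, 0.2778, 0.0902]
orientation: [180.0, -0.1, 38.4]
contact_force: [-0.9, 0.1, 5.8]
finger_gap: 0.34
gripper_force: 58.7
time: 3.35
tool_pos: [0.3614, 0.2773, 0.3517]
orientation: [180.0, -0.0, 38.4]
contact_force: [1.0, 0.7, -2.3]
finger_gap: 0.337
gripper_force: 59.5
t 3.45 pos [0.3632 0.2782 0.3556] rpy [179.8   -0.69  38.4 ] F [ 0.7  0.3 -2.8] gap 0.335 gf 59.853424429893494 J6 74.2
shift [-0.3257  0.4492 -0.0068] turn -1.3125 deg -75.2
```

View pics/s3.png

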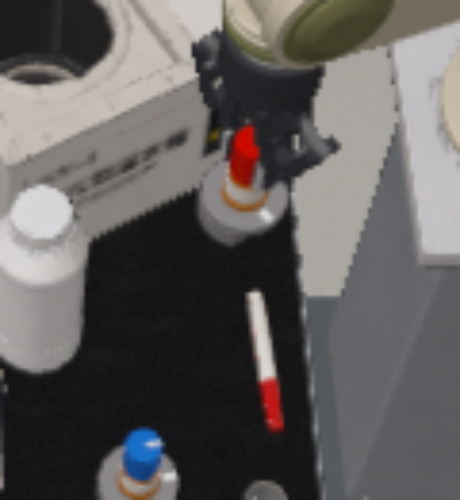

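The red carrier hangs upright in the gripper at crop (243,180), with nothing else disturbed. Carry it over the bath.

```bash
python3 -m handwheel '{"plan": [[[-0.01,0.014,-0.01,-0.09,0],[-0.03,0.042,-0.02,-0.19,0],[-0.053,0.074,-0.02,-0.29,0],[-0.077,0.106,-0.02,-0.39,0],[-0.1,0.138,-0.02,-0.49,0],[-0.124,0.17,-0.02,-0.59,0],[-0.147,0.202,-0.02,-0.69,0],[-0.17,0.234,-0.02,-0.79,0]]]}'; python3 -c "
from h import *
to(.3868,-.2762,.375,113.6)"
```

```text
time: 4.25
tool_pos: [0.3736, -0.0127, 0.3685]
orientation: [-179.9, -0.0, 83.9]
contact_force: [0.9, -0.6, -2.4]
finger_gap: 0.336
gripper_force: 59.7
t 4.25 pos [ 0.3736 -0.0127  0.3685] rpy [-1.7993e+02 -2.0000e-02  8.3880e+01] F [ 0.9 -0.6 -2.4] gap 0.336 gf 59.67912554740906 J6 -14.2
shift [-0.2606  0.0412 -0.0066] turn -0.5187 deg -29.7
```

```bash
python3 -m handwheel '{"plan": [[[-0.037,0.006,0,-0.074,0],[-0.074,0.012,0,-0.148,0],[-0.112,0.018,0,-0.222,0],[-0.149,0.024,0,-0.296,0],[-0.186,0.029,0,-0.37,0],[-0.223,0.035,0,-0.444,0],[-0.25,0.04,0,-0.519,0],[-0.2606,0.0412,0,-0.519,0]]]}'
python3 - <<'E'
from h import *
from rig import eyes
for n in("side","top"):
    c=eyes.camera(n);np.savez(n+"2.npz",**c)
to(.3868,-.2762,.2,113.6)
S=load("side2.npz");T=load("top2.npz")
cv2.imwrite("pics/s4.png",np.hstack([cv2.resize(S["img"][80:180,320:410,::-1],(450,500)),cv2.resize(T["img"][190:290,370:440,::-1],(350,500))]))
E
```

```text
time: 5.05
tool_pos: [0.3861, -0.2768, 0.3677]
orientation: [-179.9, -0.1, 113.3]
contact_force: [-0.7, 0.4, -2.7]
finger_gap: 0.335
gripper_force: 59.7
t 5.15 pos [ 0.3861 -0.2754  0.3682] rpy [-1.7996e+02 -1.3000e-01  1.1321e+02] F [ 0.2  0.3 -2. ] gap 0.334 gf 59.72173869609833 J6 -73.1
shift [-0.0013  0.0004  0.1682] turn -0.0069 deg -0.4
```

View pics/s4.png

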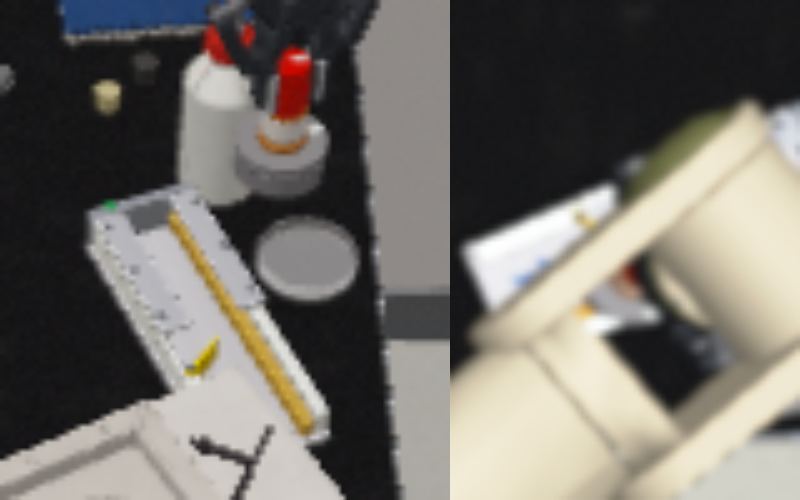

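Run:
```python
from h import *
u=np.array([.400,-.916]);v=np.array([.916,.4]);o=np.array([.3868,-.2762])
for n in("top0","side0"):
    C=load(n+".npz");P=cloud(C);d=P[...,:2]-o;X=d@u;Y=d@v
    b=(P[...,2]>.12)&(P[...,2]<.23)&(X>-.25)&(X<.15)&(abs(Y)<.15)
    for y0 in(-.1,-.05,0,.05,.1):
        k=b&(abs(Y-y0)<.02)
        if k.any():print(n,"tall near y",y0,"max X",np.percentile(X[k],99).round(3))
C=load("side2.npz");P=cloud(C);g=C["img"].astype(int)
near=(np.hypot(P[...,0]-.386,P[...,1]+.2754)<.045)
print("z hist",np.histogram(P[near][:,2],bins=np.arange(.24,.42,.01)))
f=near&(P[...,2]>.305)&(P[...,2]<.32)
print(cv2.minEnclosingCircle(P[f][:,:2].astype(np.float32)*1000),np.median(P[f][:,2]))
w=f&(g.min(-1)>np.percentile(g[f].min(-1),92));m=P[w];print(m[:,:2].mean(0),g[f].min(-1).max(),np.median(g[f].min(-1)))
```

```text
top0 tall near y 0.05 max X -0.129
top0 tall near y 0.1 max X -0.106
side0 tall near y 0.05 max X -0.17
side0 tall near y 0.1 max X -0.106
z hist (array([  0,   0,   0,   5,  33,  38, 125,  29,  24,  15,  20,  37,  34,
        50,  29,  57,  33]), array([0.24, 0.25, 0.26, 0.27, 0.28, 0.29, 0.3 , 0.31, 0.32, 0.33, 0.34,
       0.35, 0.36, 0.37, 0.38, 0.39, 0.4 , 0.41]))
((387.7626037597656, -274.1016845703125), 33.6136589050293) 0.30817603426679097
[ 0.37746472 -0.27829232] 211 134.0
```

Run:
```python
from h import *
u=np.array([.400,-.916]);v=np.array([.916,.4]);o=np.array([.3868,-.2762])
for n in("top0","side0"):
    C=load(n+".npz");P=cloud(C);R=rail(C,P);d=P[...,:2]-o;X=d@u;Y=d@v
    R&=(Y<-.01)
    for lo,hi in((.0235,.032),(.005,.02)):
        k=R&(P[...,2]>lo)&(P[...,2]<hi)
        if k.sum()>4: print(n,lo,k.sum(),"Y",np.percentile(Y[k],[3,50,97]).round(4),"X",np.percentile(X[k],[2,98]).round(3),"slope",np.degrees(np.polyfit(X[k],Y[k],1)[0]).round(2))
    # lane outer walls / stop
    for z0,z1,a,b in((.03,.038,-.05,.04),(.043,.05,.08,.23)):
        k=(P[...,2]>z0)&(P[...,2]<z1)&(X>a)&(X<b)&(abs(Y)<.07);print(n,"wall",z0,k.sum(),"Y",np.percentile(Y[k],[1,99]).round(4))
for p in((.3878,-.2741),(.3861,-.2754)): print("foot side / tcp lane:",(np.array(p)-o)@u,(np.array(p)-o)@v)
```

```text
top0 0.0235 51 Y [-0.0345 -0.0311 -0.0273] X [-0.035  0.075] slope 0.04
top0 wall 0.03 98 Y [-0.0485  0.0466]
top0 wall 0.043 357 Y [-0.0499  0.045 ]
side0 0.0235 49 Y [-0.0313 -0.0268 -0.0216] X [-0.044  0.194] slope 0.3
side0 0.005 53 Y [-0.0356 -0.0262 -0.0232] X [-0.04   0.214] slope 0.17
side0 wall 0.03 46 Y [-0.0474  0.0465]
side0 wall 0.043 185 Y [-0.0477  0.048 ]
foot side / tcp lane: -0.0015235999999999913 0.0017559999999999971
foot side / tcp lane: -0.0010128000000000125 -0.00032119999999997105
```

```bash
python3 -c "
from h import *
to(.3841,-.2687,.135,113.6)"
```

```text
t 5.15 pos [ 0.3861 -0.2754  0.3682] rpy [-1.7996e+02 -1.3000e-01  1.1321e+02] F [ 0.2  0.3 -2. ] gap 0.334 gf 59.72173869609833 J6 -73.1
shift [0.0065 0.0009 0.2332] turn -0.0069 deg -0.4
```

```bash
python3 -m handwheel '{"plan": [[[0.0065,0.001,0.02,-0.007,0],[0.0065,0.001,0.06,-0.007,0],[0.0065,0.001,0.1,-0.007,0],[0.0065,0.001,0.14,-0.007,0],[0.0065,0.001,0.18,-0.007,0],[0.0065,0.001,0.215,-0.007,0],[0.0065,0.001,0.233,-0.007,0],[0.0065,0.001,0.233,-0.007,0]]]}';  python3 -m handwheel '{"plan": [[[0,0,0.005,0,0],[0,0,0.01,0,0],[0,0,0.014,0,0],[0,0,0.018,0,0],[0,0,0.022,0,0],[0,0,0.025,0,0],[0,0,0.028,0,0],[0,0,0.028,0,0]]]}'; python3 -c "
from h import *
to(.3841,-.2687,.098,113.6)"
```

```text
time: 5.95
tool_pos: [0.384, -0.2662, 0.1346]
orientation: [-179.9, -0.3, 113.8]
contact_force: [-0.1, 0.4, -1.1]
finger_gap: 0.336
gripper_force: 59.7
time: 6.75
tool_pos: [0.3846, -0.2685, 0.108]
orientation: [-180.0, -0.0, 113.8]
contact_force: [-0.6, 0.6, -1.9]
finger_gap: 0.337
gripper_force: 59.7
t 6.75 pos [ 0.3846 -0.2685  0.108 ] rpy [-1.7999e+02 -4.0000e-02  1.1377e+02] F [-0.6  0.6 -1.9] gap 0.337 gf 59.69532251358032 J6 -73.2
shift [-0.     -0.0005  0.01  ] turn 0.003 deg 0.2
```

```bash
python3 -m handwheel '{"plan": [[[0,0,0.003,0,0],[0,0,0.005,0,0],[0,0,0.007,0,0],[0,0,0.008,0,0],[0,0,0.009,0,0],[0,0,0.01,0,0],[0,0,0.01,0,0],[0,0,0.01,0,0]]]}';  python3 - <<'E'
from h import *
from rig import eyes
to(.3841,-.2687,.098,113.6)
for n in ("side","top"): np.savez(n+"3.npz",**eyes.camera(n))
E
```

```text
time: 7.55
tool_pos: [0.3847, -0.2685, 0.0983]
orientation: [-180.0, -0.0, 113.8]
contact_force: [-0.4, -0.6, -2.1]
finger_gap: 0.339
gripper_force: 60.1
t 7.55 pos [ 0.3847 -0.2685  0.0983] rpy [-180.     -0.    113.78] F [-0.4 -0.6 -2.1] gap 0.339 gf 60.08897423744202 J6 -73.2
shift [ 0.0001 -0.0006  0.0003] turn 0.0031 deg 0.2
```

```bash
python3 -m handwheel '{"plan": [[[0,0,0.0005,0,0],[0,0,0.001,0,0],[0,0,0.001,0,0],[0,0,0.0015,0,0],[0,0,0.0015,0,0],[0,0,0.002,0,0],[0,0,0.002,0,0],[0,0,0.002,0,0]]]}'
```

```text
time: 8.45
tool_pos: [0.3851, -0.2689, 0.0981]
orientation: [180.0, 0.2, 113.8]
contact_force: [-1.9, 3.0, 19.8]
finger_gap: 0.338
gripper_force: 62.2
```

```bash
python3 -m handwheel '{"plan": [[[-0.003,-0.0005,-0.001,0,0],[-0.01,-0.001,-0.0013,0,0],[-0.02,-0.001,-0.0013,0,0],[-0.03,-0.001,-0.0013,0,0],[-0.04,-0.001,-0.0013,0,0],[-0.05,-0.001,-0.0013,0,0],[-0.06,-0.001,-0.0013,0,0],[-0.06,-0.001,-0.0013,0,0]]]}';python3 -c "
from h import *
to(.3868+.145*.4+.0003,-.2762-.145*.916,.098,113.7)"
```

```text
time: 9.25
tool_pos: [0.4083, -0.3257, 0.0982]
orientation: [-180.0, 0.1, 113.8]
contact_force: [-2.9, -3.1, 6.7]
finger_gap: 0.336
gripper_force: 60.6
t 9.25 pos [ 0.4083 -0.3257  0.0982] rpy [-1.7996e+02  1.4000e-01  1.1377e+02] F [-2.9 -3.1  6.7] gap 0.336 gf 60.56326925754547 J6 -75.3
shift [-0.091   0.0001  0.0004] turn 0.0012 deg 0.1
```

```bash
python3 -m handwheel '{"plan": [[[-0.013,0,0,0,0],[-0.026,0,0,0,0],[-0.04,0,0,0,0],[-0.053,0,0,0,0],[-0.067,0,0,0,0],[-0.08,0,0,0,0],[-0.091,0,0,0,0],[-0.091,0,0,0,0]]]}';python3 - <<'E'
from h import *
from rig import eyes
to(.3868+.145*.4+.0003,-.2762-.145*.916,.098,113.7)
c=eyes.camera("side");np.savez("side4.npz",**c)
cv2.imwrite("pics/s5.png",cv2.resize(c["img"][95:175,325:405,::-1],(560,560),interpolation=cv2.INTER_CUBIC))
E
```

```text
time: 10.05
tool_pos: [0.4454, -0.4093, 0.0983]
orientation: [180.0, 0.2, 113.7]
contact_force: [0.4, -2.5, 6.3]
finger_gap: 0.337
gripper_force: 60.6
t 10.05 pos [ 0.4454 -0.4093  0.0983] rpy [179.98   0.2  113.74] F [ 0.4 -2.5  6.3] gap 0.337 gf 60.62409996986389 J6 -77.5
shift [ 0.0004 -0.0002  0.0003] turn 0.0008 deg 0.0
```

View pics/s5.png

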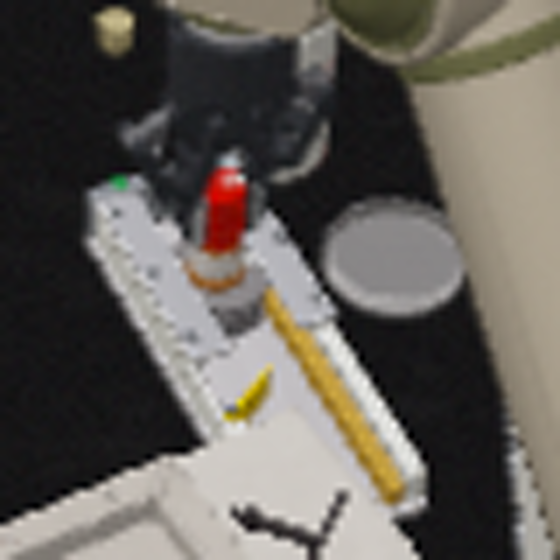

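The red carrier stands past the gate at crop (225,230), and the yellow flap at crop (250,395) has sprung back shut. Release and lift.

```bash
python3 -m handwheel '{"plan": [[[0,0,0,0,0.5],[0,0,0,0,0.7],[0,0,0,0,0.7],[0,0,-0.01,0,0.7],[0,0,-0.03,0,0.7],[0,0,-0.07,0,0.7],[0,0,-0.12,0,0.7],[0,0,-0.17,0,0.7]]]}';python3 - <<'E'
from h import *
from rig import eyes
to(.4291,.4029,.36,98)
c=eyes.camera("side");P=cloud(c)
h=cv2.cvtColor(c["img"],cv2.COLOR_RGB2HSV);m=(cv2.inRange(h,np.array([0,140,90]),np.array([6,255,255]))>0)&(np.hypot(P[...,0]-.445,P[...,1]+.409)<.06)&(P[...,2]<.14)
print("red cap",m.sum(),P[m].mean(0),P[m].max(0))
E
```

```text
time: 10.9
tool_pos: [0.4444, -0.4066, 0.2701]
orientation: [180.0, -0.0, 113.8]
contact_force: [0.8, -1.4, 0.5]
finger_gap: 0.703
gripper_force: 0.0
t 10.9 pos [ 0.4444 -0.4066  0.2701] rpy [ 1.8000e+02 -1.0000e-02  1.1378e+02] F [ 0.8 -1.4  0.5] gap 0.703 gf 0.0 J6 -77.5
shift [ 0.747   0.3125 -0.0897] turn 0.2755 deg 15.8
red cap 63 [ 0.44815886 -0.40171475  0.09515038] [ 0.45981234 -0.38570194  0.1151334 ]
```

```bash
python3 -m handwheel '{"plan": [[[0,0,-0.045,0,0.9],[0.03,0.0125,-0.09,0,0.9],[0.072,0.03,-0.09,0.05,0.9],[0.116,0.0485,-0.09,0.09,0.9],[0.16,0.067,-0.09,0.13,0.9],[0.204,0.0854,-0.09,0.17,0.9],[0.248,0.1038,-0.09,0.22,0.9],[0.292,0.1222,-0.09,0.275,0.9]]]}';python3 -c "
from h import *
to(.4291,.4029,.36,98)"
```

```text
time: 11.75
tool_pos: [0.4381, -0.0887, 0.3582]
orientation: [180.0, 0.0, 97.9]
contact_force: [0.3, 0.1, -0.3]
finger_gap: 0.9
gripper_force: 0.0
t 11.75 pos [ 0.4381 -0.0887  0.3582] rpy [1.7995e+02 3.0000e-02 9.7880e+01] F [ 0.3  0.1 -0.3] gap 0.9 gf 0.0 J6 -34.6
shift [ 0.4881  0.0585 -0.002 ] turn -0.002 deg -0.1
```

```bash
python3 -m handwheel '{"plan": [[[0.047,0.0056,0,0,1],[0.094,0.0113,0,0,1],[0.141,0.017,0,0,1],[0.188,0.0225,0,0,1],[0.235,0.028,0,0,1],[0.282,0.0338,0,0,1],[0.329,0.0394,0,0,1],[0.376,0.045,0,0,1]]]}';python3 -m handwheel '{"plan": [[[0.047,0.0056,0,0,1],[0.09,0.011,0,0,1],[0.11,0.0133,0,0,1],[0.112,0.0135,0,0,1],[0.112,0.0135,0.04,0,1],[0.112,0.0135,0.08,0,1],[0.112,0.0135,0.12,0,1],[0.112,0.0135,0.15,0,1]]]}';python3 -c "
from h import *
to(.4291,.4029,.09,98)"
```

```text
time: 12.55
tool_pos: [0.4301, 0.29, 0.3582]
orientation: [179.9, -0.0, 98.0]
contact_force: [1.5, -1.0, 0.3]
finger_gap: 0.999
gripper_force: 0.0
time: 13.35
tool_pos: [0.4282, 0.3993, 0.2059]
orientation: [-179.9, 0.1, 98.0]
contact_force: [1.2, -0.0, -0.5]
finger_gap: 1.003
gripper_force: 0.0
t 13.35 pos [0.4282 0.3993 0.2059] rpy [-1.7992e+02  5.0000e-02  9.7970e+01] F [ 1.2 -0.  -0.5] gap 1.003 gf 0.0 J6 23.5
shift [0.0036 0.0016 0.1159] turn -0.0005 deg -0.0
```

```bash
python3 -m handwheel '{"plan": [[[0.003,0.001,0.03,0,1],[0.003,0.001,0.06,0,1],[0.003,0.001,0.09,0,1],[0.003,0.001,0.11,0,1],[0.003,0.001,0.116,0,1],[0.003,0.001,0.116,0,0.6],[0.003,0.001,0.116,0,0.3],[0.003,0.001,0.116,0,0]]]}';python3 -m handwheel '{"plan": [[[0,0,0,0,0],[0,0,0,0,0],[0,0,-0.02,0,0],[0,0,-0.06,0,0],[0,0,-0.11,0,0],[0,0,-0.16,0,0],[0,0,-0.21,0,0],[0,0,-0.26,0,0]]]}'
python3 - <<'E'
from h import *
from rig import eyes
to(.3868,-.2762,.38,113.7)
S=eyes.camera("side");T=eyes.camera("top");np.savez("side5.npz",**S);np.savez("top5.npz",**T)
P=cloud(S);g=S["img"].astype(int)
n=(np.hypot(P[...,0]-.429,P[...,1]-.403)<.05)
print(np.histogram(P[n][:,2],bins=np.arange(.2,.4,.01)))
cv2.imwrite("pics/s6.png",cv2.resize(S["img"][210:340,320:440,::-1],(552,598),interpolation=cv2.INTER_CUBIC))
E
```

```text
time: 14.15
tool_pos: [0.4297, 0.404, 0.093]
orientation: [179.9, -0.1, 98.0]
contact_force: [-0.4, 0.0, 0.8]
finger_gap: 0.513
gripper_force: 0.0
time: 14.95
tool_pos: [0.4285, 0.4035, 0.3538]
orientation: [-180.0, 0.0, 98.0]
contact_force: [2.7, 0.8, -1.8]
finger_gap: 0.337
gripper_force: 59.5
t 14.95 pos [0.4285 0.4035 0.3538] rpy [-179.99    0.     98.03] F [ 2.7  0.8 -1.8] gap 0.337 gf 59.47847664356232 J6 23.7
shift [-0.6673 -0.1363 -0.0261] turn -0.2735 deg -15.7
(array([  0,   0,   0,   0,   0,   0,  24,  33, 145, 122,  21,  21,  16,
        29,  36,  54,  65,  45,  79]), array([0.2 , 0.21, 0.22, 0.23, 0.24, 0.25, 0.26, 0.27, 0.28, 0.29, 0.3 ,
       0.31, 0.32, 0.33, 0.34, 0.35, 0.36, 0.37, 0.38, 0.39]))
```

View pics/s6.png

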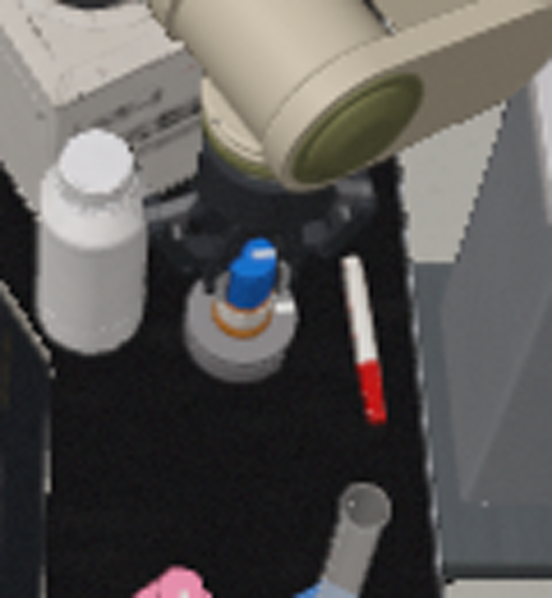

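The blue carrier is held upright at crop (250,280), with its foot mark at crop (285,305), which is pixel (382,276.3). I'll measure the mark direction now that it is hanging.

Run:
```python
from h import *
S=load("side5.npz");P=cloud(S);g=S["img"].astype(int)
n=(np.hypot(P[...,0]-.429,P[...,1]-.404)<.05)
f=n&(P[...,2]>.284)&(P[...,2]<.3)
zt=np.median(P[f][:,2]);cc,r=cv2.minEnclosingCircle(P[f][:,:2].astype(np.float32)*1000);print(cc,r,zt)
box=np.zeros(f.shape,bool);box[270:283,376:388]=1
w=f&box&(g.min(-1)>185);wt=g.min(-1)[w]-160.
uv=np.average(np.argwhere(w)[:,::-1],axis=0,weights=wt);p=onz(S,*uv,zt);print(w.sum(),uv,p)
for c in(cc,):
    d=p[:2]*1000-np.array(c);print("dir",np.degrees(np.arctan2(d[1],d[0]))%360,np.hypot(*d))
```

```text
(428.64892578125, 404.0636901855469) 34.26750183105469 0.2900412495389024
7 [381.27070064 276.3566879 ] [0.40282285 0.39938385 0.29004125]
dir 190.2708875379234 26.246660384224835
```

```bash
python3 -m handwheel '{"plan": [[[-0.01,-0.002,-0.013,-0.01,0],[-0.035,-0.007,-0.026,-0.03,0],[-0.075,-0.0153,-0.026,-0.06,0],[-0.12,-0.0245,-0.026,-0.09,0],[-0.165,-0.0337,-0.026,-0.12,0],[-0.21,-0.043,-0.026,-0.15,0],[-0.255,-0.052,-0.026,-0.18,0],[-0.3,-0.061,-0.026,-0.21,0]]]}';python3 -c "
from h import *
to(.3841,-.2687,.38,112.8)"
```

```text
time: 15.85
tool_pos: [0.4094, 0.0963, 0.3766]
orientation: [-179.9, -0.1, 110.2]
contact_force: [1.3, -1.0, -2.3]
finger_gap: 0.334
gripper_force: 59.8
t 15.85 pos [0.4094 0.0963 0.3766] rpy [-1.7985e+02 -5.0000e-02  1.1016e+02] F [ 1.3 -1.  -2.3] gap 0.334 gf 59.764153361320496 J6 -23.1
shift [-0.3339 -0.1495 -0.0033] turn -0.0461 deg -2.6
```

```bash
python3 -m handwheel '{"plan": [[[-0.042,-0.0188,0,-0.01,0],[-0.084,-0.0376,0,-0.02,0],[-0.126,-0.0564,0,-0.03,0],[-0.168,-0.0752,0,-0.046,0],[-0.21,-0.094,0,-0.046,0],[-0.252,-0.1128,0,-0.046,0],[-0.294,-0.1316,0,-0.046,0],[-0.326,-0.146,0,-0.046,0]]]}';python3 -m handwheel '{"plan": [[[-0.008,-0.0036,0,0,0],[-0.008,-0.0036,0.01,0,0],[-0.008,-0.0036,0.04,0,0],[-0.008,-0.0036,0.07,0,0],[-0.008,-0.0036,0.1,0,0],[-0.008,-0.0036,0.12,0,0],[-0.008,-0.0036,0.12,0,0],[-0.008,-0.0036,0.12,0,0]]]}';python3 - <<'E'
from h import *
from rig import eyes
to(.3841,-.2687,.135,112.8)
S=eyes.camera("side");P=cloud(S);g=S["img"].astype(int);np.savez("side6.npz",**S)
n=(np.hypot(P[...,0]-.384,P[...,1]+.268)<.05)
hh,e=np.histogram(P[n][:,2],bins=np.arange(.12,.24,.005));print(hh,e)
k=e[np.argmax(hh[:13])];f=n&(P[...,2]>k-.004)&(P[...,2]<k+.009)
zt=np.median(P[f][:,2]);cc,r=cv2.minEnclosingCircle(P[f][:,:2].astype(np.float32)*1000);print(cc,r,zt)
a=P[f&(g.min(-1)>185)];print(a)
cv2.imwrite("pics/s7.png",cv2.resize(S["img"][85:175,325:405,::-1],(520,585),interpolation=cv2.INTER_CUBIC))
E
```

```text
time: 16.65
tool_pos: [0.3838, -0.2603, 0.3764]
orientation: [-179.9, -0.2, 112.6]
contact_force: [0.3, 0.1, -2.1]
finger_gap: 0.334
gripper_force: 59.8
time: 17.45
tool_pos: [0.3851, -0.2658, 0.258]
orientation: [180.0, -0.0, 112.8]
contact_force: [0.6, 0.1, -0.7]
finger_gap: 0.333
gripper_force: 59.7
t 17.45 pos [ 0.3851 -0.2658  0.258 ] rpy [ 1.8000e+02 -2.0000e-02  1.1276e+02] F [ 0.6  0.1 -0.7] gap 0.333 gf 59.72083568572998 J6 -71.9
shift [-0.0024 -0.0021  0.123 ] turn -0.0007 deg -0.0
[ 0  0  0  0  0  0  0  0  1 12 12 21 14 27 74 36 11  8  6 11 10  6  6] [0.12  0.125 0.13  0.135 0.14  0.145 0.15  0.155 0.16  0.165 0.17  0.175
 0.18  0.185 0.19  0.195 0.2   0.205 0.21  0.215 0.22  0.225 0.23  0.235]
(388.6809387207031, -256.8875732421875) 32.03300857543945 0.17763206434405387
[]
```

View pics/s7.png

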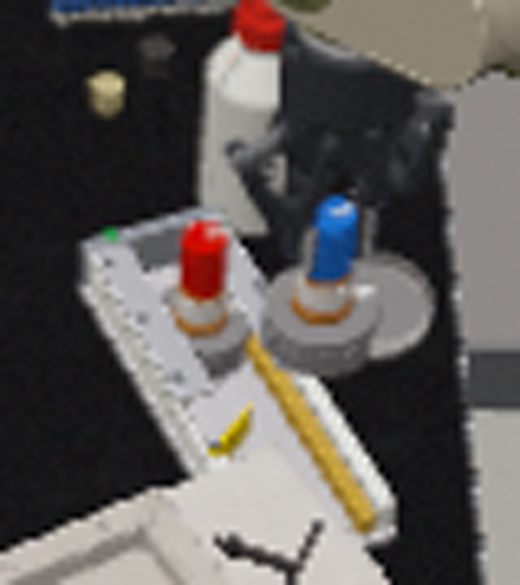

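Red stands in the lane at crop (203,265) with the gate shut at (232,430). Blue hangs at crop (335,245), and its mark at (365,290) points right towards the rail. Check the mark numerically.

Run:
```python
from h import *
S=load("side6.npz");P=cloud(S);g=S["img"].astype(int)
n=(np.hypot(P[...,0]-.384,P[...,1]+.268)<.05);f=n&(P[...,2]>.188)&(P[...,2]<.201)
zt=np.median(P[f][:,2]);cc,r=cv2.minEnclosingCircle(P[f][:,:2].astype(np.float32)*1000);print(cc,r,zt)
b=np.zeros(f.shape,bool);b[125:135,376:388]=1
w=f&b;v=g.min(-1);w&=v>175;uv=np.average(np.argwhere(w)[:,::-1],axis=0,weights=v[w]-150.);p=onz(S,*uv,zt)
d=p[:2]*1000-np.array(cc);print(w.sum(),uv,p,np.degrees(np.arctan2(d[1],d[0]))%360,np.hypot(*d))
```

```text
(386.5195617675781, -263.0036926269531) 37.079734802246094 0.19368560668092183
4 [380.64942529 129.20114943] [ 0.3598391  -0.27803845  0.19368561] 209.40177953163882 30.625003076534554
```

```bash
python3 -m handwheel '{"plan": [[[-0.0024,-0.0015,0.03,0.02,0],[-0.0024,-0.0015,0.06,0.02,0],[-0.0024,-0.0015,0.09,0.02,0],[-0.0024,-0.0015,0.11,0.02,0],[-0.0024,-0.0015,0.12,0.02,0],[-0.0024,-0.0015,0.123,0.02,0],[-0.0024,-0.0015,0.123,0.02,0],[-0.0024,-0.0015,0.123,0.02,0]]]}';  python3 -m handwheel '{"plan": [[[0,0,0.005,0,0],[0,0,0.01,0,0],[0,0,0.014,0,0],[0,0,0.018,0,0],[0,0,0.022,0,0],[0,0,0.025,0,0],[0,0,0.028,0,0],[0,0,0.028,0,0]]]}'; python3 -c "
from h import *
to(.3846,-.2685,.098,113.6)"
```

```text
time: 18.3
tool_pos: [0.385, -0.27, 0.1357]
orientation: [180.0, 0.1, 111.6]
contact_force: [0.3, -0.1, -1.8]
finger_gap: 0.333
gripper_force: 59.7
time: 19.1
tool_pos: [0.3845, -0.2695, 0.1063]
orientation: [-180.0, -0.0, 111.5]
contact_force: [0.4, -0.1, -1.6]
finger_gap: 0.332
gripper_force: 59.7
t 19.1 pos [ 0.3845 -0.2695  0.1063] rpy [-1.7999e+02 -4.0000e-02  1.1154e+02] F [ 0.4 -0.1 -1.6] gap 0.332 gf 59.6978098154068 J6 -71.1
shift [0.0009 0.0005 0.0083] turn -0.0359 deg -2.1
```

No contact and the foot is below the rail top, so lower it to the floor.

```bash
python3 -m handwheel '{"plan": [[[0,0,0.002,0,0],[0,0,0.004,0,0],[0,0,0.005,0,0],[0,0,0.006,0,0],[0,0,0.006,0,0],[0,0,0.0065,0,0],[0,0,0.007,0,0],[0,0,0.007,0,0]]]}'
```

```text
time: 19.9
tool_pos: [0.3848, -0.2699, 0.1008]
orientation: [180.0, 0.1, 111.5]
contact_force: [-3.7, 1.7, 12.4]
finger_gap: 0.33
gripper_force: 61.4
```

```bash
python3 -m handwheel '{"plan": [[[0,0,0,0,0],[0,0,0.0005,0,0],[0,0,0.001,0,0],[0,0,0.001,0,0],[0,0,0.0015,0,0],[0,0,0.0015,0,0],[0,0,0.0015,0,0],[0,0,0.0015,0,0]]]}'
```

```text
time: 20.7
tool_pos: [0.385, -0.2701, 0.1007]
orientation: [179.9, 0.2, 111.6]
contact_force: [-5.7, 5.0, 28.8]
finger_gap: 0.335
gripper_force: 63.0
```

```bash
python3 -m handwheel '{"plan": [[[-0.003,0,-0.0015,0,0],[-0.01,0,-0.0018,0,0],[-0.02,0.0004,-0.0018,0,0],[-0.03,0.0008,-0.0018,0,0],[-0.04,0.0012,-0.0018,0,0],[-0.05,0.0015,-0.0018,0,0],[-0.06,0.002,-0.0018,0,0],[-0.06,0.002,-0.0018,0,0]]]}';python3 -c "
from h import *
to(.3868+.119*.402+.0003,-.2762-.119*.9155,.1005,111.6)"
```

```text
time: 21.5
tool_pos: [0.4089, -0.3262, 0.1008]
orientation: [-180.0, 0.2, 111.5]
contact_force: [-3.1, -2.4, 8.5]
finger_gap: 0.336
gripper_force: 60.7
t 21.5 pos [ 0.4089 -0.3262  0.1008] rpy [-1.8000e+02  1.5000e-01  1.1153e+02] F [-3.1 -2.4  8.5] gap 0.336 gf 60.70078432559967 J6 -73.0
shift [-0.0644  0.0026  0.0005] turn -0.0013 deg -0.1
```

```bash
python3 -m handwheel '{"plan": [[[-0.008,0.0003,0,0,0],[-0.016,0.0006,0,0,0],[-0.024,0.0009,0,0,0],[-0.032,0.0012,0,0,0],[-0.04,0.0015,0,0,0],[-0.048,0.0019,0,0,0],[-0.054,0.0022,0,0,0],[-0.056,0.0023,0,0,0]]]}';python3 -m handwheel '{"plan": [[[-0.001,0,0,0,0],[-0.002,0,0,0,0],[-0.003,0.0001,0,0,0],[-0.004,0.0001,0,0,0],[-0.005,0.0002,0,0,0],[-0.006,0.0002,0,0,0],[-0.006,0.0002,0,0,0],[-0.006,0.0002,0,0,0]]]}';python3 -c "
from h import *
to(.3868+.119*.402+.0003,-.2762-.119*.9155,.1005,111.6)"
```

```text
time: 22.3
tool_pos: [0.4316, -0.3766, 0.1008]
orientation: [180.0, 0.1, 111.5]
contact_force: [-1.0, 3.4, 9.9]
finger_gap: 0.335
gripper_force: 60.8
time: 23.1
tool_pos: [0.4339, -0.3817, 0.1008]
orientation: [180.0, 0.1, 111.5]
contact_force: [-0.9, 1.7, 7.9]
finger_gap: 0.336
gripper_force: 60.7
t 23.1 pos [ 0.4339 -0.3817  0.1008] rpy [1.7996e+02 8.0000e-02 1.1154e+02] F [-0.9  1.7  7.9] gap 0.336 gf 60.73030114173889 J6 -74.6
shift [-0.0036 -0.0003  0.0003] turn -0.001 deg -0.1
```

```bash
python3 -m handwheel '{"plan": [[[-0.0005,0,0,0,0],[-0.001,0,0,0,0],[-0.0015,0,0,0,0],[-0.002,0,0,0,0],[-0.0025,0,0,0,0],[-0.003,0,0,0,0],[-0.003,0,0,0,0],[-0.003,0,0,0,0]]]}';python3 - <<'E'
from h import *
from rig import eyes
to(.3868+.119*.402+.0003,-.2762-.119*.9155,.1005,111.6)
S=eyes.camera("side");P=cloud(S);np.savez("side7.npz",**S)
h=cv2.cvtColor(S["img"],cv2.COLOR_RGB2HSV);u=np.array([.402,-.9155]);o=np.array([.3868,-.2762])
for nm,lo,hi in(("red",(0,140,90),(6,255,255)),("blue",(105,120,80),(120,255,255))):
    m=(cv2.inRange(h,np.array(lo),np.array(hi))>0)&(P[...,2]>.07)&(P[...,2]<.13)&(abs(P[...,1]+.41)<.08)&(abs(P[...,0]-.45)<.06)
    x=(P[m][:,:2]-o)@u;print(nm,m.sum(),"x",x.mean(),np.percentile(x,[3,97]))
E
```

```text
time: 23.9
tool_pos: [0.435, -0.3844, 0.1008]
orientation: [180.0, 0.1, 111.5]
contact_force: [-0.9, 1.7, 7.6]
finger_gap: 0.338
gripper_force: 60.7
t 23.9 pos [ 0.435  -0.3844  0.1008] rpy [1.7996e+02 7.0000e-02 1.1155e+02] F [-0.9  1.7  7.6] gap 0.338 gf 60.73159575462341 J6 -74.7
shift [-0.0007 -0.0004  0.0003] turn -0.0009 deg -0.1
red 11 x 0.17778305864840033 [0.17204232 0.18664596]
blue 57 x 0.11010187859083331 [0.10172907 0.13012561]
```

```bash
python3 -m handwheel '{"plan": [[[-0.0005,0,0,0,0],[-0.001,0,0,0,0],[-0.0015,0,0,0,0],[-0.002,0,0,0,0],[-0.0025,0,0,0,0],[-0.003,0,0,0,0],[-0.003,0,0,0,0],[-0.003,0,0,0,0]]]}'
```

```text
time: 24.75
tool_pos: [0.4357, -0.386, 0.1009]
orientation: [180.0, -0.1, 111.6]
contact_force: [-2.6, 7.7, 12.5]
finger_gap: 0.338
gripper_force: 61.0
```

Contact with the stop. Release and lift.

```bash
python3 -m handwheel '{"plan": [[[0.001,0,0,0,0],[0.001,0,0,0,0.5],[0.001,0,0,0,0.7],[0.001,0,0,0,0.7],[0.001,0,-0.01,0,0.7],[0.001,0,-0.03,0,0.7],[0.001,0,-0.07,0,0.7],[0.001,0,-0.12,0,0.7]]]}';python3 -m handwheel '{"plan": [[[0,0,-0.04,0,0.7],[0.04,0,-0.08,0,0.7],[0.08,0,-0.12,0,0.7],[0.12,0,-0.12,0,0.7],[0.16,0,-0.12,0,0.7],[0.18,0,-0.12,0,0.7],[0.18,0,-0.12,0,0.7],[0.18,0,-0.12,0,0.7]]]}';python3 - <<'E'
from h import *
from rig import eyes
S=eyes.camera("side");T=eyes.camera("top")
for C in(S,T):
  P=cloud(C);h=cv2.cvtColor(C["img"],cv2.COLOR_RGB2HSV);u=np.array([.402,-.9155]);v=np.array([.9155,.402]);o=np.array([.3868,-.2762])
  q=P[...,:2]-o
  for x0 in(.118,.186):
    m=(P[...,2]>.105)&(P[...,2]<.116)&(abs(q@u-x0)<.034)&(abs(q@v)<.025)
    if m.any():print(x0,m.sum(),"captop lane",(q[m]@u).mean(),(q[m]@v).mean(),P[m][:,2].mean())
cv2.imwrite("pics/s8.png",np.hstack([cv2.resize(S["img"][95:175,325:405,::-1],(400,400),interpolation=cv2.INTER_CUBIC),cv2.resize(T["img"][200:275,370:445,::-1],(400,400),interpolation=cv2.INTER_CUBIC)]))
E
```

```text
time: 25.55
tool_pos: [0.4349, -0.3855, 0.2206]
orientation: [-179.9, -0.2, 111.5]
contact_force: [0.2, -0.5, -0.2]
finger_gap: 0.698
gripper_force: 0.0
time: 26.35
tool_pos: [0.3695, -0.2189, 0.3406]
orientation: [180.0, 0.1, 111.6]
contact_force: [0.9, -1.4, -0.0]
finger_gap: 0.7
gripper_force: 0.0
0.118 27 captop lane 0.11836774916375489 0.0017944846554244541 0.10853734504487465
0.186 26 captop lane 0.18431934324549107 0.0021372443147539863 0.10887685276640827
0.118 46 captop lane 0.11930792344566302 -0.0017286634395113046 0.10934524712978977
0.186 45 captop lane 0.18722114787452182 -0.0009596871723925578 0.10965859876360644
```

View pics/s8.png

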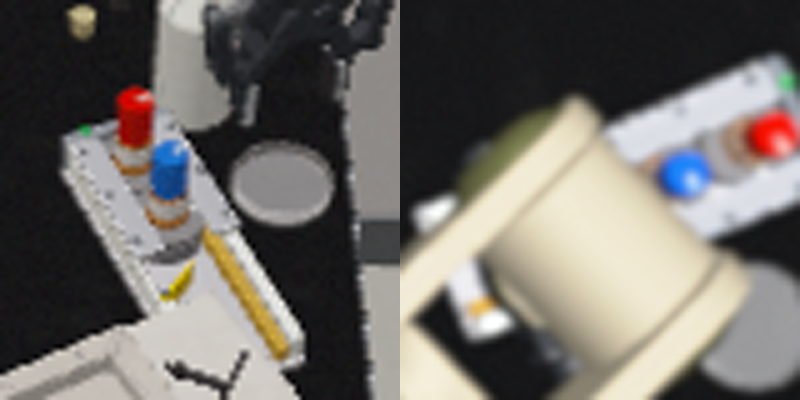

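Both carriers stand upright, touching, at lane x of about 118 and 186 mm, with red at crop (135,115) and blue at (170,170). The gate at (178,283) is shut and the gripper is clear. Hand in.

```bash
python3 -c "
from rig import env
print(env.sign_off())"
```

```text
the job is handed in; nothing more can be done
None
```

I loaded both carriers and handed the job in at about 26 s: red is against the end stop (lane x about 186 mm) and blue is touching it (about 118 mm), with the gate shut behind them and the gripper clear. The hand-in gave no verdict, so these positions come from the last camera check.

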